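# Draw the hob lighter out of its box through the hatch

## Task

Slide the lid of the wooden box fully open, to its stop, and leave it open. Then take the hob lighter out: it is longer than the hatch, so tilt it, handle first, and draw it out diagonally, without forcing it hard against the box or disturbing the loose things around. Finish holding the lighter still in the gripper, all of it a good 10 cm above the box and touching nothing else.

Things in the scene. Friction and masses are not known exactly. Their poses are not given: they have to be found in the camera images.
- store_box: pale wooden box fixed to the worktop, turned about the vertical, 116 (x) x 272 (y) x 74 mm high; origin at the centre of its underside, z up. Inside 104 (x) x 260 (y) mm, floor 6 mm up. A fixed cover (underside 56, top 62 mm up) closes its top from box y = -10 mm to the +y end; the rest (y = -130 to -10 mm) is the hatch. The -y end wall is 62 mm high
- hatch (a point): centre of the hatch (box y = -71 mm), 62 mm above the worktop; axes as the box's. The hatch is 104 mm wide, 96 mm between the lips, 3 mm thick, along the tops of both side walls (71 to 74 mm up)
- box_lid (a joint): sliding lid, a board 101 (x) x 124 (y) x 6 mm, underside 63 mm above the worktop; slides in the box's +y direction over the fixed cover. 0 = shut, 0.12 m = fully open at its stop (its edge then at box y = -12 mm: hatch 118 mm long). About 1.2 N friction; stays where left
- lid_pull (a point): centre of the lid's dark wooden pull, a block 30 (box x) x 16 (box y) x 24 mm high, standing on the lid (6 mm thick); the point is 12 mm below the pull's top, 81 mm above the worktop. It lies at box y = -20 mm when shut and +100 mm when open
- lighter: hob lighter lying in the box, 212 mm along own y, about 60 g; origin mid-length on its underside, z up. Blue handle: bar 22 wide, 16 mm high, own y = -106 to -1 mm (red slide button on top, 4 mm higher, y = -73 to -55); then a metal tube, 9 mm thick, axis 8 mm up, to y = +106. Its y points roughly along box y: handle under the hatch, tube under the fixed cover. Grip across the handle
- lighter_butt (a point): end of the lighter's handle, own y = -106 mm, 8 mm above the underside
- lighter_tip (a point): end of the lighter's metal tube, own y = +106 mm, 8 mm above the underside
- tumbler: loose black tumbler, 78 x 78 x 75 mm, origin at the centre of its underside; leave alone
- sugar_jar: loose jar with tan lid, 72 x 72 x 81 mm, origin at the centre of its underside; leave alone
- spoon: loose steel spoon lying on the worktop, 195 (x) x 42 x 15 mm, origin at the centre of its underside; leave alone
- garlic: loose garlic bulb, 60 x 57 x 58 mm, origin at the centre of its underside; leave alone

How it is judged:
By the outcome, as a careful person would: the job done as asked, in the order asked, and still so for the second after the job is handed in, while the arm keeps its last pose, push and grip.
It also fails if it takes over 48 s, if anything falls off the work surface, if the arm or the gripper's body presses on something with over 40 N, if the wrist force passes 120 N, or if a joint passes its speed limit or range.

## Robot

A 6-joint arm with a two-finger parallel gripper is mounted at the origin on a cart in front of the work surface, level with it; the furniture and walls round the work are solid. World frame = base frame: x ahead of the robot, y to its left, z up, the work surface at z = 0. Lengths are in m, angles in degrees, forces in N, time in s.
With the tool pointing down it reaches from about 0.275 to 0.975 m from the base axis. Payload 8.4 kg.
Tool frame: the origin (TCP) lies at the very end of the fingers, on their centre line; the grasp point (between the pads) lies 19 mm behind it (env.grip_point_offset is the distance from the TCP to the grasp point, in m); y points along the fingers, x is the direction in which the jaws open and shut, and the axes are right-handed (so a half turn about y gives the same grasp; the last joint's range is limited). The gripper opens to 92 mm and grips with 3 to 60 N. Pads are 20 mm wide; open, the fingers measure 128 mm over their backs; the gripper's body (75 mm by 189 mm) begins 69 mm behind the grasp point.
Start: joints at [-75.424, 20.225, 93.587, -0, 66.188, -0.138], TCP at [0.159, -0.605, 0.215] pointing down, gripper open.
Joint ranges: [-150.9, 150.9], [-52.94, 120.26], [3.33, 152.33], [-74.26, 254.26], [0, 154.13], [-172.89, 172.89]. Speed limits (degrees/s): [127.2, 127.2, 159.86, 180, 180, 180].

## Interface

Orientations are given as a 3x3 rotation matrix whose columns are the frame's x, y, z axes.
In Python, from station import monitor, optics, sign_off, env gives the robot as it stands.
- The arm moves only by the tool play_rows, never from a script. Its argument "rows" is a list of rows, each a list of 5 numbers: the finger opening in m, from 0 to 0.0919, then the shift along the tool's x, y, z in m, then the turn about the tool's y in rad. In form: [[fingers, tx, ty, tz, turn], ...]. A call has 1 to 12 rows; each row is the pose to reach, as a shift and turn from the pose commanded when the call began, along the tool's axes at that moment; what a row does not reach only later rows make up. A row lasts 1/10 s, in which the tool goes at most 50 mm and 8.59 degrees, less where a joint would pass 70% of its speed; a pose out of reach is approached as far as the arm can. A call with a gripper value outside its range is refused whole. The fingers move at their own pace and stop on an object; "newtons" is the grip in N (left out, the last holds). Time passes only in rows, so rows that repeat a pose let the fingers close. It gives the time, the measured TCP pose, the force and the opening at its end, in the units of the state.
- monitor.sense(): the state, without advancing time (a new reading comes with each control period).
- optics.get_image(name): name is "scene" or "side" or "wrist"; returns (picture, depth): 384x512x3 uint8, red, green, blue; 384x512 float32, m along the optical axis (not along the pixel's ray), 0 where there is no reading.
- optics.get_calibration(name): a dict with "K" (3x3 intrinsics, pixels), "position" and "attitude" of the camera in the world; the wrist camera has in their place "mount" (4x4, takes a point from camera to tool coordinates, whose origin is the TCP and whose axes are the tool frame's). Camera axes: x right, y down, z forward; pixel columns grow to the right and rows downward; lengths in m; the calibration is good to about 2 mm. A picture is of the moment at which its call begins: read the wrist's pose just before it. get_calibration takes no time and is no camera call.
- sign_off(): hands the job in, once; it reports no verdict.
The state is a dict: "clock": time; "q": joint angles; "joint_velocities": joint speeds; "effort": joint torques, N m; "position": TCP position; "ee_rot": TCP orientation; "contact_force": force on the tool from outside, world axes, zero at the start; "wrist_torque": the same for the moment, N m; "grip_width": finger opening in m.
Only numpy, scipy, OpenCV 4.12 (cv2) and the standard library are available. Lean on these libraries where they do the work, as an engineer would, in place of code of your own. Each camera call takes 0.05 s, during which the arm holds its last target. There are 200 camera calls.

## Working session

There is one attempt and no reset: what is moved stays moved. The work goes in short steps, Python scripts to look and compute and a tool call to move; the robot and the scene stay as the last step left them, time stands still between calls to the robot, and variables do not carry over. Pictures are saved under pics/ and viewed, about 8 in all and at most 12, crops included, and the job is handed in when it is done.

Besides the shell and the picture viewer there is one more tool, called in YAML: its name, and indented under it one key for each argument. play_rows: Moves the arm, as the interface text tells. Its arguments: {"type":"object","properties":{"rows":{"type":"array"},"newtons":{"type":"number"}},"required":["rows"]}

```bash
mkdir -p pics; ls
python3 - <<'E'
from station import monitor, optics, env
import cv2, numpy as np
s=monitor.sense(); print(s); print(env.grip_point_offset)
for n in ("scene","side","wrist"):
    p,d=optics.get_image(n); np.savez(f"pics/{n}0.npz",p=p,d=d,pos=s["position"],R=s["ee_rot"])
    cv2.imwrite(f"pics/{n}0.png",p[:,:,::-1]); print(n,optics.get_calibration(n))
a=[cv2.imread(f"pics/{n}0.png") for n in("scene","side")]
cv2.imwrite("pics/a.png",cv2.resize(a[0],(800,600)))
E
```

```text
pics
{'clock': 0.0, 'q': array([-7.54236628e+01,  2.02625394e+01,  9.36301705e+01, -3.42968712e-04,
        6.61891293e+01, -1.37571274e-01]), 'joint_velocities': array([ 0.04139301, -0.08859984, -0.05736713, -0.10088932,  0.01966564,
        0.06755099]), 'effort': array([-6.45993932e-04, -5.93849301e+01, -3.34217584e+01,  6.98107202e-02,
        2.34476617e-02, -9.12855353e-05]), 'position': array([ 0.1586124 , -0.6040026 ,  0.21385496]), 'ee_rot': array([[ 2.53994820e-01, -3.64776018e-04,  9.67205510e-01],
       [-9.67204524e-01,  1.38101107e-03,  2.53995082e-01],
       [-1.42837284e-03, -9.99998980e-01, -2.04335530e-06]]), 'contact_force': array([-0.83465619, -0.88157525, -0.38633939]), 'wrist_torque': array([0.04538798, 0.06903305, 0.00518492]), 'grip_width': 0.09196192558043778}
0.0187
scene {'K': array([[435.91640398,   0.        , 257.54246155],
       [  0.        , 435.91640398, 186.4398522 ],
       [  0.        ,   0.        ,   1.        ]]), 'position': array([-0.47097796,  0.97844199,  0.77702295]), 'attitude': array([[-0.68705958, -0.32043271,  0.65212883],
       [
[... 291 characters left out ...]
21833288,  1.15927769]), 'attitude': array([[ 0.99074233, -0.09342601,  0.09849474],
       [-0.13566107, -0.6542484 ,  0.74401284],
       [-0.00507013, -0.75048692, -0.66086586]])}
wrist {'K': array([[340.93042234,   0.        , 251.62132268],
       [  0.        , 340.93042234, 194.70810136],
       [  0.        ,   0.        ,   1.        ]]), 'mount': array([[ 9.99999992e-01, -6.79202852e-05, -1.07740468e-04,
         1.33498421e-03],
       [ 8.38210404e-05, -2.85938703e-01,  9.58247907e-01,
        -1.70554626e-01],
       [-9.58916409e-05, -9.58247908e-01, -2.85938695e-01,
         8.08951689e-02],
       [ 0.00000000e+00,  0.00000000e+00,  0.00000000e+00,
         1.00000000e+00]])}
```

View pics/a.png

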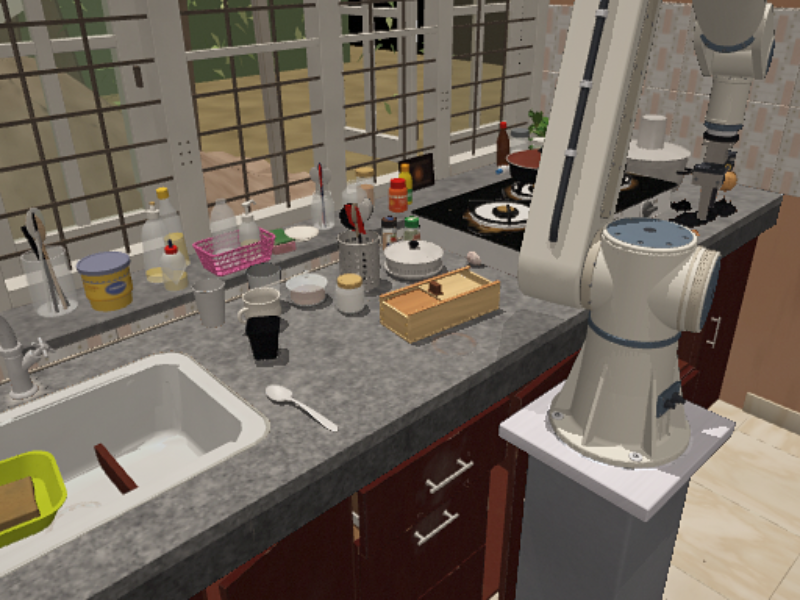

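View pics/side0.png

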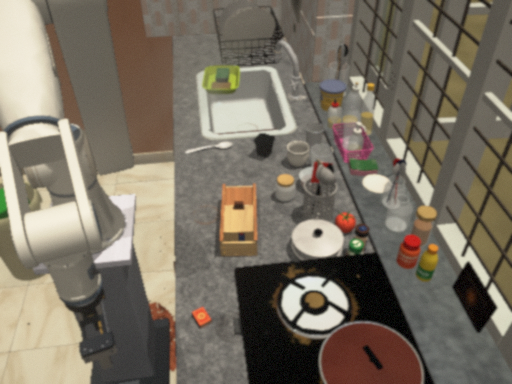

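The box sits around side pixel (240,218), with the orange lid on the far (+y world) part and the pull at about (238,206). I'll enlarge that area.

```bash
cat > h.py <<'E'
import numpy as np, cv2
from station import monitor, optics, env
def world(n,z,u,v,win=0):
    """pixel->world from stored npz"""
    c=optics.get_calibration(n); K=c["K"]; d=z["d"][v,u]
    p=np.array([(u-K[0,2])/K[0,0]*d,(v-K[1,2])/K[1,1]*d,d])
    if n=="wrist":
        p=c["mount"][:3,:3]@p+c["mount"][:3,3]; return z["R"]@p+z["pos"]
    return c["attitude"]@p+c["position"]
def cloud(n,z):
    c=optics.get_calibration(n); K=c["K"]; d=z["d"]
    v,u=np.mgrid[:384,:512]
    p=np.stack([(u-K[0,2])/K[0,0]*d,(v-K[1,2])/K[1,1]*d,d],-1)
    if n=="wrist":
        M=c["mount"]; return (p@M[:3,:3].T+M[:3,3])@z["R"].T+z["pos"]
    return p@c["attitude"].T+c["position"]
E
python3 - <<'E'
from h import *
zs=np.load("pics/side0.npz"); zc=np.load("pics/scene0.npz")
A=cv2.resize(zs["p"][170:270,195:285,::-1],None,fx=6,fy=6,interpolation=2)
B=cv2.resize(zc["p"][160:225,200:330,::-1],None,fx=6,fy=6,interpolation=2)
cv2.imwrite("pics/A.png",A);
for n,z in(("side",zs),("scene",zc)):
    P=cloud(n,z).reshape(-1,3); m=(z["d"].ravel()>0)&(P[:,2]>.055)&(P[:,2]<.1)&(P[:,0]>.25)&(P[:,0]<.75)&(abs(P[:,1])<.4)
    for lo,hi in((.055,.07),(.07,.079),(.08,.1)):
        q=P[m&(P[:,2]>lo)&(P[:,2]<hi)]; print(n,lo,len(q),q.min(0),q.max(0),np.median(q,0))
    w=(P[:,2]>.055)&(P[:,2]<.079)&m&(P[:,0]<.6)
    r=cv2.minAreaRect(P[w][:,:2].astype(np.float32)*1000); print(r)
    w=(P[:,2]>.083)&(P[:,2]<.098)&m; print(np.round(P[w][:60],3)[::4])
E
```

```text
side 0.055 2059 [ 0.44216816 -0.27965985  0.05500233] [0.74983577 0.38136326 0.06999449] [ 0.54939988 -0.09988438  0.06302333]
side 0.07 720 [ 0.44263901 -0.2298522   0.07001606] [0.74979823 0.37458127 0.0789977 ] [ 0.54945944 -0.06502232  0.07297216]
side 0.08 829 [ 0.47017121 -0.39997691  0.08003938] [0.74978672 0.08870389 0.09999787] [ 0.58572494 -0.3478142   0.09831325]
((513.0296020507812, -62.7786865234375), (281.18499755859375, 116.0536117553711), 83.3427505493164)
[[ 0.69   0.089  0.083]
 [ 0.706  0.061  0.086]
 [ 0.702  0.04   0.085]
 [ 0.735 -0.051  0.096]
 [ 0.737 -0.058  0.093]
 [ 0.743 -0.065  0.09 ]
 [ 0.505 -0.04   0.093]
 [ 0.519 -0.042  0.093]
 [ 0.738 -0.071  0.091]
 [ 0.749 -0.08   0.097]
 [ 0.512 -0.043  0.09 ]
 [ 0.525 -0.048  0.093]
 [ 0.505 -0.046  0.09 ]
 [ 0.521 -0.048  0.089]
 [ 0.504 -0.053  0.091]]
scene 0.055 1668 [ 0.43322826 -0.34650805  0.05500671] [0.74984875 0.37497366 0.06999089] [ 0.55269047 -0.03550627  0.06268801]
scene 0.07 648 [ 0.43347837 -0.34504939  0.07001739] [0.74976228 0.37505692 0.07897955] [ 0.55751156 -0.04269145  0.07321147]
scene 0.08 387 [ 0.48722464 -0.3997683   0.08010043] [0.74993864 0.09611732 0.09996597] [ 0.66074674 -0.32943911  0.09130132]
((509.7550048828125, -131.795654296875), (157.3877410888672, 433.8668212890625), 2.741332769393921)
[[ 0.735 -0.376  0.097]
 [ 0.694 -0.383  0.098]
 [ 0.749 -0.335  0.086]
 [ 0.723 -0.332  0.094]
 [ 0.705 -0.324  0.096]
 [ 0.717 -0.338  0.085]
 [ 0.691 -0.334  0.093]
 [ 0.687 -0.337  0.089]
 [ 0.688 -0.338  0.084]
 [ 0.654 -0.325  0.097]
 [ 0.629 -0.335  0.097]
 [ 0.648 -0.338  0.086]
 [ 0.638 -0.34   0.084]
 [ 0.603 -0.33   0.097]
 [ 0.54  -0.389  0.098]]
```

View pics/A.png

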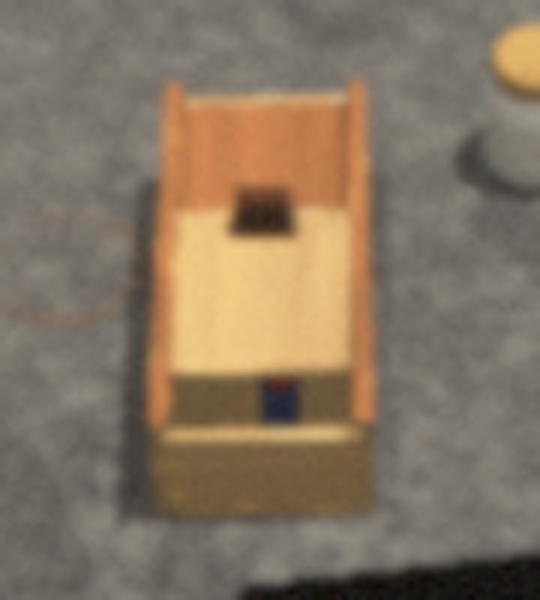

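Box y ≈ world +y, turned about −7°. The lid is partly open (roughly 35 mm), and the blue handle shows in the gap at the −y end. I'll move the wrist camera over the box for a close measurement.

play_rows:
  rows:
    - [0.0919,-0.03,-0.04,0.035,-0.1]
    - [0.0919,-0.065,-0.046,0.075,-0.22]
    - [0.0919,-0.1,-0.046,0.115,-0.34]
    - [0.0919,-0.135,-0.046,0.16,-0.46]
    - [0.0919,-0.165,-0.046,0.195,-0.58]
    - [0.0919,-0.2,-0.046,0.235,-0.7]
    - [0.0919,-0.23,-0.046,0.27,-0.82]
    - [0.0919,-0.265,-0.046,0.31,-0.94]
    - [0.0919,-0.3,-0.046,0.35,-1.06]
    - [0.0919,-0.33,-0.046,0.39,-1.15]
    - [0.0919,-0.365,-0.046,0.43,-1.2]
    - [0.0919,-0.398,-0.046,0.47,-1.2]

```text
clock: 1.35
position: [0.496, -0.1221, 0.2607]
ee_rot: [[0.994, 0.0, 0.112], [-0.112, -0.0, 0.994], [0.0, -1.0, -0.0]]
contact_force: [0.7, -0.6, -0.5]
grip_width: 0.092
```

play_rows:
  rows:
    - [0.03,0,0,0,0]
    - [0.0,0,0,0,0]
    - [0.0,0,0,0,0]

```text
clock: 1.65
position: [0.4945, -0.1246, 0.2603]
ee_rot: [[0.993, -0.001, 0.114], [-0.114, -0.0, 0.993], [-0.001, -1.0, -0.0]]
contact_force: [-0.7, 0.1, 0.0]
grip_width: 0.0698
```

```bash
cat > snap.py <<'E'
import sys
from h import *
s=monitor.sense(); p,d=optics.get_image("wrist"); n=sys.argv[1]
np.savez(f"pics/{n}.npz",p=p,d=d,pos=s["position"],R=s["ee_rot"])
cv2.imwrite(f"pics/{n}.png",cv2.resize(p[:,:,::-1],(768,576)))
print(s["clock"],s["position"].round(4),s["ee_rot"].round(3).tolist(),s["contact_force"].round(2),s["grip_width"],s["q"].round(1))
E
python3 snap.py w1
```

```text
1.65 [ 0.4945 -0.1246  0.2603] [[0.993, -0.001, 0.114], [-0.114, -0.0, 0.993], [-0.001, -1.0, -0.0]] [-0.7   0.15  0.02] 0.06984000636570212 [-14.3   7.4 104.4  -0.   68.3  -7.7]
```

View pics/w1.png

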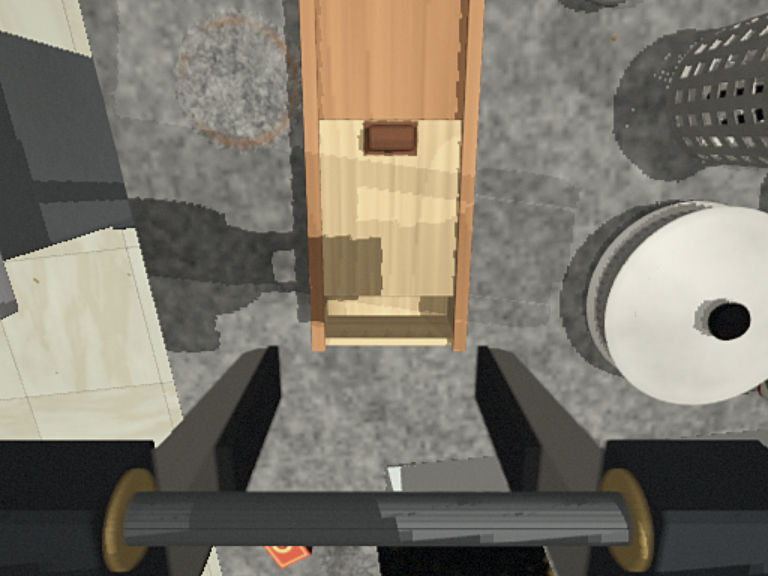

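The wrist view shows the pull at (390,137), lip ends at (319,350) and (461,349), and lips running up to (307,0)/(476,0). The lid's near edge is at row 296, so I'll compute the pose from these points.

```bash
cat > bx.py <<'E'
import sys
from h import *
z=np.load(f"pics/{sys.argv[1]}.npz"); P=cloud("wrist",z); ok=z["d"]>0
v,u=np.mgrid[:384,:512]
m=ok&(P[...,2]>.070)&(P[...,2]<.078)&(P[...,0]>.42)&(P[...,0]<.62)&(P[...,1]<.12)&(P[...,1]>-.25)
q=P[m]; 
# split left/right lips
x0=np.median(q[:,0]+.115*q[:,1])
L=[]
for sgn in(-1,1):
    s=q[sgn*((q[:,0]-.115*q[:,1])-np.median(q[:,0]-.115*q[:,1]))>.02] if False else q[(sgn*(q[:,0]-.115*q[:,1]-(q[:,0]-.115*q[:,1]).mean()))>0.03]
    k=np.polyfit(s[:,1],s[:,0],1); L.append(k); print("lip",sgn,len(s),k,"yaw",-np.degrees(np.arctan(k[0])),"y range",s[:,1].min(),s[:,1].max(),"z",np.median(s[:,2]))
    t=s[:,0]-.115*s[:,1]; print("  t pct",np.percentile(t,[1,50,99]))
m=ok&(P[...,2]>.088)&(P[...,2]<.098)&(P[...,0]>.45)&(P[...,0]<.57)&(P[...,1]<.1)&(P[...,1]>-.2)
q=P[m]; print("pull top",len(q),q.min(0),q.max(0),q.mean(0)); print(cv2.minAreaRect((q[:,:2]*1000).astype(np.float32)))
for uu,vv in((260,230),(260,211),(260,190),(213,230),(306,230),(214,100),(310,100)):print(uu,vv,P[vv,uu].round(4))
E
python3 bx.py w1
```

```text
lip -1 2768 [0.10388316 0.46573367] yaw -5.930793109523292 y range -0.1915692165028635 0.0427313387834322 z 0.07420943157169817
  t pct [0.45915792 0.46521898 0.48554239]
lip 1 2702 [0.12578875 0.56924262] yaw -7.169508588428029 y range -0.20325391489559935 0.030782870924421987 z 0.0740578321348416
  t pct [0.54785815 0.56952358 0.57552881]
pull top 526 [ 0.49706957 -0.05338757  0.08961634] [ 0.52743827 -0.03592068  0.09536382] [ 0.51223026 -0.04463418  0.09298765]
((512.4217529296875, -44.65753936767578), (14.638655662536621, 29.661542892456055), 83.4749984741211)
260 230 [ 4.945e-01 -2.240e-01  3.000e-04]
260 211 [ 0.4977 -0.192   0.0138]
260 190 [ 0.5012 -0.148   0.0701]
213 230 [ 0.4439 -0.1869  0.0756]
306 230 [ 0.5476 -0.199   0.0749]
214 100 [ 0.4647 -0.0479  0.0693]
310 100 [ 0.5614 -0.0589  0.0743]
```

play_rows:
  newtons: 10
  rows:
    - [0,0.004,0.04,0.025,0]
    - [0,0.0085,0.08,0.051,0]
    - [0,0.0085,0.11,0.051,0]
    - [0,0.0085,0.14,0.051,0]
    - [0,0.0085,0.14,0.051,0]
    - [0,0.0085,0.14,0.051,0]
    - [0,0.0085,0.14,0.051,0]
    - [0,0.0085,0.14,0.051,0]

```text
clock: 2.5
position: [0.5105, -0.075, 0.1223]
ee_rot: [[0.993, 0.003, 0.115], [-0.115, -0.0, 0.993], [0.003, -1.0, -0.0]]
contact_force: [0.3, -0.7, 0.1]
grip_width: 0.002
```

```bash
python3 snap.py w2; python3 bx.py w2 | grep -A1 pull
```

```text
2.5 [ 0.5105 -0.075   0.1223] [[0.993, 0.003, 0.115], [-0.115, -0.0, 0.993], [0.003, -1.0, -0.0]] [ 0.34 -0.74  0.14] 0.001973334462571412 [ -8.5  17.  111.8  -0.   51.   -1.9]
pull top 1272 [ 0.49716537 -0.05422112  0.0880109 ] [ 0.52760578 -0.03564229  0.09509057] [ 0.51253707 -0.044014    0.09291549]
((512.3495483398438, -44.733123779296875), (16.264135360717773, 29.455156326293945), 83.45711517333984)
```

View pics/w2.png

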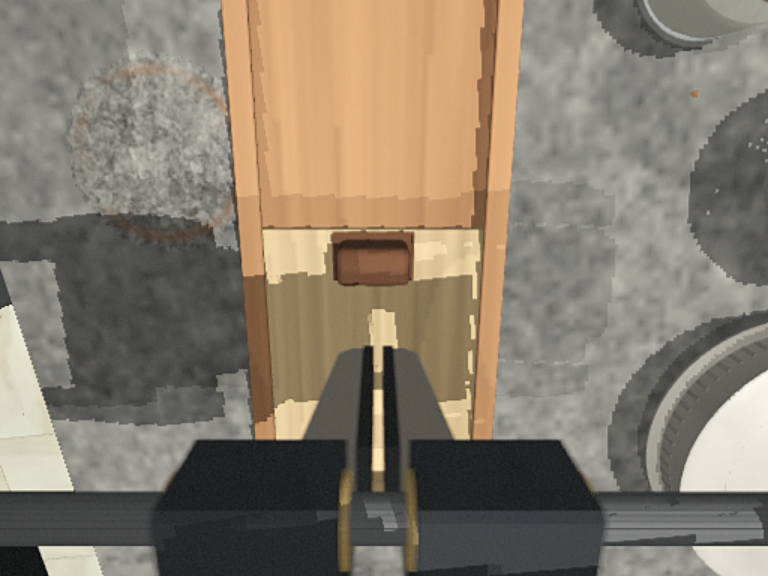

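The closed fingers are centred just behind the pull (373,258). Lower them and push along +y.

play_rows:
  rows:
    - [0,0,0.025,0,0]
    - [0,0,0.046,0,0]
    - [0,0,0.046,0,0]
    - [0,0,0.046,0.006,0]
    - [0,0,0.046,0.013,0]
    - [0,0,0.046,0.02,0]
    - [0,0,0.046,0.028,0]
    - [0,0,0.046,0.036,0]
    - [0,0,0.046,0.044,0]
    - [0,0,0.046,0.052,0]
    - [0,0,0.046,0.06,0]
    - [0,0,0.046,0.068,0]

```text
clock: 3.75
position: [0.5172, -0.0061, 0.0745]
ee_rot: [[0.994, -0.0, 0.114], [-0.114, -0.0, 0.994], [-0.0, -1.0, -0.0]]
contact_force: [-0.4, -1.8, 0.9]
grip_width: 0.0005
```

play_rows:
  rows:
    - [0,0,0,0.005,0]
    - [0,0,0,0.01,0]
    - [0,0,0,0.015,0]
    - [0,0,0,0.018,0]
    - [0,0,0,0.021,0]

```text
clock: 4.25
position: [0.5196, 0.0142, 0.0745]
ee_rot: [[0.994, -0.0, 0.114], [-0.114, -0.0, 0.994], [-0.0, -1.0, -0.0]]
contact_force: [1.5, -1.9, -0.1]
grip_width: 0.0004
```

```bash
python3 snap.py w3; sed -i 's/<.1)&(P\[...,1\]>-.2)/<.14)\&(P[...,1]>-.2)/' bx.py; python3 bx.py w3 | grep -A1 pull
```

```text
4.25 [0.5196 0.0142 0.0745] [[0.994, -0.0, 0.114], [-0.114, -0.0, 0.994], [-0.0, -1.0, -0.0]] [ 1.51 -1.95 -0.12] 0.00044938167132617005 [  1.4  21.5 113.   -0.   45.5   7.9]
pull top 2350 [0.50622897 0.01674305 0.0880018 ] [0.53676242 0.04081927 0.09795027] [0.52155929 0.03092388 0.0930521 ]
((521.2000732421875, 28.160430908203125), (22.918025970458984, 29.86738395690918), 83.58830261230469)
```

play_rows:
  rows:
    - [0,0,0,0.002,0]
    - [0,0,0,0.004,0]
    - [0,0,0,0.005,0]
    - [0,0,0,0.006,0]

```text
clock: 4.7
position: [0.5201, 0.0199, 0.0745]
ee_rot: [[0.994, -0.0, 0.114], [-0.114, -0.0, 0.994], [-0.0, -1.0, -0.0]]
contact_force: [-0.1, -7.6, -0.4]
grip_width: 0.0006
```

play_rows:
  rows:
    - [0,0,0,0.001,0]
    - [0,0,0,0.002,0]

```text
clock: 4.9
position: [0.5201, 0.0201, 0.0745]
ee_rot: [[0.994, -0.001, 0.112], [-0.112, -0.003, 0.994], [-0.0, -1.0, -0.003]]
contact_force: [-1.1, -18.5, 1.9]
grip_width: 0.0006
```

play_rows:
  rows:
    - [0,0,0,0.001,0]
    - [0,0,0,0.002,0]

```text
clock: 5.1
position: [0.5201, 0.0203, 0.0745]
ee_rot: [[0.994, -0.001, 0.111], [-0.111, -0.006, 0.994], [-0.001, -1.0, -0.006]]
contact_force: [-2.0, -29.0, 2.0]
grip_width: 0.0003
```

The force rises to 29 N with no movement, so the lid is at its stop. Back off, rise and look into the hatch.

play_rows:
  rows:
    - [0,0,0,-0.01,0]
    - [0,0,0,-0.02,0]
    - [0,0,-0.03,-0.03,0]
    - [0,0,-0.07,-0.06,0]
    - [0.03,0,-0.11,-0.09,0]
    - [0.06,0,-0.15,-0.12,0]
    - [0.09,0,-0.15,-0.155,0]
    - [0.09,0,-0.15,-0.155,0]
    - [0.09,0,-0.15,-0.155,0]
    - [0.09,0,-0.15,-0.155,0]

```text
clock: 6.1
position: [0.5026, -0.1292, 0.2239]
ee_rot: [[0.994, -0.001, 0.114], [-0.114, 0.001, 0.994], [-0.001, -1.0, 0.001]]
contact_force: [-0.3, -0.3, -0.6]
grip_width: 0.0465
```

```bash
python3 snap.py w4; python3 bx.py w4
```

```text
6.1 [ 0.5026 -0.1292  0.2239] [[0.994, -0.001, 0.114], [-0.114, 0.001, 0.994], [-0.001, -1.0, 0.001]] [-0.28 -0.3  -0.64] 0.04650256645980142 [-14.6  10.3 105.8   0.   64.   -8.1]
lip -1 3100 [0.14261825 0.46818757] yaw -8.116688020161885 y range -0.17695095549968431 0.030918869613827477 z 0.07423893944877853
  t pct [0.45920647 0.46537437 0.48526772]
lip 1 3026 [0.08885903 0.56658319] yaw -5.077910518768721 y range -0.18890143345114108 0.02153563718348464 z 0.07411357567909699
  t pct [0.54798502 0.5695905  0.57561215]Traceback (most recent call last):
  File "bx.py", line 15, in <module>
    q=P[m]; print("pull top",len(q),q.min(0),q.max(0),q.mean(0)); print(cv2.minAreaRect((q[:,:2]*1000).astype(np.float32)))
                                    ~~~~~^^^
    return umr_minimum(a, axis, None, out, keepdims, initial, where)
ValueError: zero-size array to reduction operation minimum which has no identity
```

View pics/w4.png

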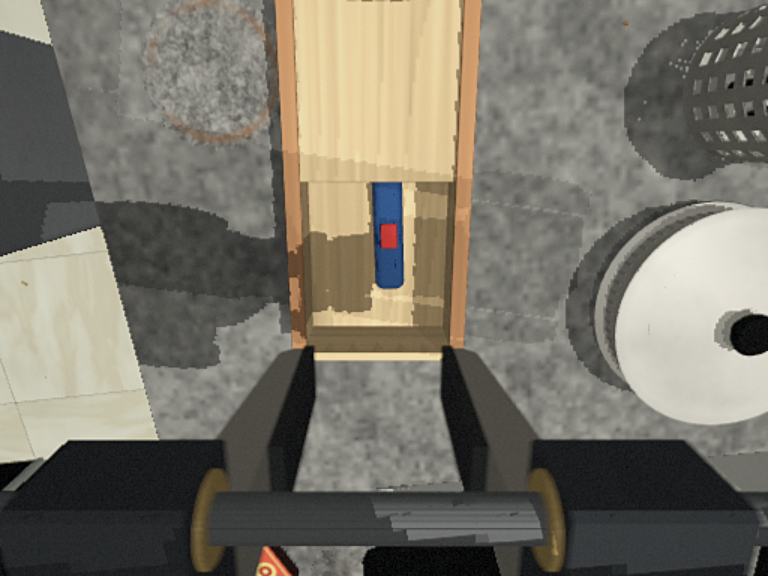

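The lid is fully back. The handle lies from (387,183) to (390,287), with the red button at (389,236). Now locate the handle precisely.

Run:
```python
from h import *
z=np.load("pics/w4.npz"); P=cloud("wrist",z); p=z["p"].astype(int)
m=(p[...,2]>p[...,0]+40)&(P[...,2]>.012)&(P[...,2]<.035)&(z["d"]>0); m[:, :230]=0; m[:,290:]=0
q=P[m]; top=q[q[:,2]>.019]; print(len(q),np.median(top[:,2]))
R=np.array([.9935,-.1145]);Y=np.array([.1145,.9935]); C=np.array([.511,-.062])
def box(a): a=np.asarray(a)[...,:2]-C; return np.stack([a@R,a@Y],-1)
b=box(top); print("box x/y range",np.percentile(b,[1,50,99],axis=0).round(4).tolist())
k=np.polyfit(b[:,1],b[:,0],1); print("lighter axis x=a*y+b",k,"deg",np.degrees(np.arctan(k[0])))
r=(p[...,0]>150)&(p[...,1]<80)&(p[...,2]<80)&(P[...,2]>.015)&(P[...,2]<.035)&(abs(P[...,0]-.51)<.05); r[240:]=0
rb=box(P[r]); print("button",len(rb),rb.mean(0),np.percentile(rb,[2,98],axis=0),np.median(P[r][:,2]))
for u,v in((201,200),(302,200),(260,215),(250,230),(260,118),(290,118)): print(u,v,P[v,u].round(4),box(P[v,u]).round(4))
print("TCP",box(z["pos"]))
```

```text
1076 0.021947128830866663
box x/y range [[-0.0036, -0.0942], [0.0072, -0.0509], [0.0178, -0.0175]]
lighter axis x=a*y+b [-0.03627186  0.00509416] deg -2.077313798152458
button 161 [ 0.00708278 -0.05459496] [[ 0.0018755  -0.06257959]
 [ 0.01287769 -0.04610211]] 0.02565245991239018
201 200 [ 0.4508 -0.1444  0.0744] [-0.0504 -0.0888]
302 200 [ 0.5495 -0.1556  0.0744] [ 0.049  -0.0886]
260 215 [ 0.5056 -0.1913  0.0061] [ 0.0094 -0.1291]
250 230 [ 0.4938 -0.1912  0.0504] [-0.0023 -0.1303]
260 118 [ 0.517  -0.0731  0.0668] [ 0.0073 -0.0103]
290 118 [ 0.545  -0.0762  0.0673] [ 0.0354 -0.0103]
TCP [-0.00067465 -0.06769357]
```

play_rows:
  newtons: 5
  rows:
    - [0.036,0.0044,0.03,-0.006,-0.018]
    - [0.036,0.0087,0.065,-0.0128,-0.036]
    - [0.036,0.0087,0.1,-0.0128,-0.036]
    - [0.036,0.0087,0.13,-0.0128,-0.036]
    - [0.036,0.0087,0.135,-0.0128,-0.036]
    - [0.036,0.0087,0.135,-0.0128,-0.036]

```text
clock: 6.75
position: [0.5097, -0.1428, 0.0888]
ee_rot: [[0.997, -0.002, 0.077], [-0.077, 0.001, 0.997], [-0.003, -1.0, 0.001]]
contact_force: [-0.5, 0.4, 0.5]
grip_width: 0.0362
```

```bash
python3 snap.py w5
```

```text
6.75 [ 0.5097 -0.1428  0.0888] [[0.997, -0.002, 0.077], [-0.077, 0.001, 0.997], [-0.003, -1.0, 0.001]] [-0.48  0.45  0.47] 0.036222510109720274 [-15.8  21.1 111.3   0.   47.8 -11.4]
```

View pics/w5.png

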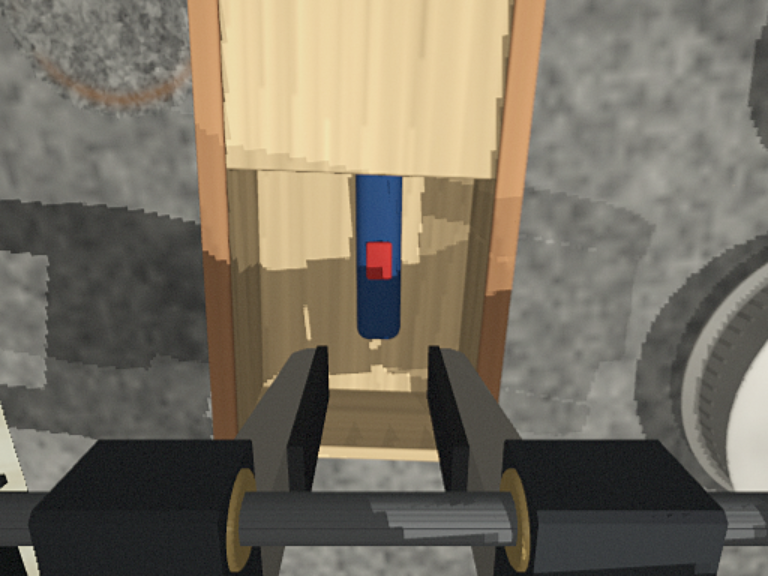

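The handle (column 379) is centred in the gap (328–428) and parallel to the fingers. Descend.

play_rows:
  rows:
    - [0.036,0,0.02,0,0]
    - [0.036,0,0.04,0,0]
    - [0.036,0,0.055,0,0]
    - [0.036,0,0.067,0,0]
    - [0.036,0,0.074,0,0]
    - [0.036,0,0.078,0,0]
    - [0.036,0,0.0795,0,0]
    - [0.036,0,0.0795,0,0]

```text
clock: 7.6
position: [0.5106, -0.1438, 0.0104]
ee_rot: [[0.997, 0.001, 0.078], [-0.078, -0.0, 0.997], [0.001, -1.0, -0.0]]
contact_force: [-0.5, -0.2, 0.2]
grip_width: 0.0361
```

play_rows:
  newtons: 5
  rows:
    - [0.024,0,0,0,0]
    - [0.015,0,0,0,0]
    - [0.015,0,0,0,0]
    - [0.015,0,0,0,0]

```text
clock: 8.0
position: [0.5105, -0.1438, 0.0105]
ee_rot: [[0.997, 0.001, 0.078], [-0.078, -0.0, 0.997], [0.001, -1.0, -0.0]]
contact_force: [-0.7, 0.8, 4.0]
grip_width: 0.0217
```

Gripped at 21.7 mm with a light 5 N, so the lighter can pivot. Lift the handle first, straight up.

play_rows:
  rows:
    - [0.015,0,-0.006,0,0]
    - [0.015,0,-0.014,0,0]
    - [0.015,0,-0.022,0,0]
    - [0.015,0,-0.03,0,0]
    - [0.015,0,-0.038,0,0]
    - [0.015,0,-0.045,0,0]
    - [0.015,0,-0.045,0,0]

```text
clock: 8.7
position: [0.511, -0.1439, 0.0563]
ee_rot: [[0.997, 0.002, 0.078], [-0.078, -0.0, 0.997], [0.002, -1.0, -0.0]]
contact_force: [0.5, 0.7, -1.1]
grip_width: 0.0219
```

```bash
python3 snap.py w6
python3 - <<'E'
from h import *
z=np.load("pics/w6.npz"); P=cloud("wrist",z); p=z["p"].astype(int)
m=(p[...,2]>p[...,0]+30)&(p[...,2]>p[...,1]+20)&(P[...,2]>.01)&(P[...,2]<.12)&(z["d"]>0)
C=np.array([.511,-.062]);q=P[m];b=(q[:,:2]-C)@np.array([[.9935,.1145],[-.1145,.9935]])
s=abs(b[:,0]-np.median(b[:,0]))<.007
for lo in np.arange(-.12,0,.01):
    t=s&(b[:,1]>=lo)&(b[:,1]<lo+.01)
    if t.sum()>3: print(lo.round(3),t.sum(),np.median(b[t],0).round(4),np.median(q[t,2]).round(4))
E
```

```text
8.7 [ 0.511  -0.1439  0.0563] [[0.997, 0.002, 0.078], [-0.078, -0.0, 0.997], [0.002, -1.0, -0.0]] [ 0.55  0.69 -1.12] 0.021923854506171722 [-15.9  24.  112.3   0.   43.6 -11.4]
-0.1 185 [ 0.009  -0.0923] 0.069
-0.09 524 [ 0.0087 -0.085 ] 0.0685
-0.08 519 [ 0.0089 -0.0749] 0.0668
-0.07 360 [ 0.0086 -0.0667] 0.0653
-0.06 57 [ 0.0026 -0.0545] 0.0628
-0.05 335 [ 0.0087 -0.043 ] 0.0613
-0.04 574 [ 0.0088 -0.035 ] 0.0599
-0.03 587 [ 0.0089 -0.0249] 0.0582
-0.02 368 [ 0.0087 -0.0169] 0.0567
```

View pics/w6.png

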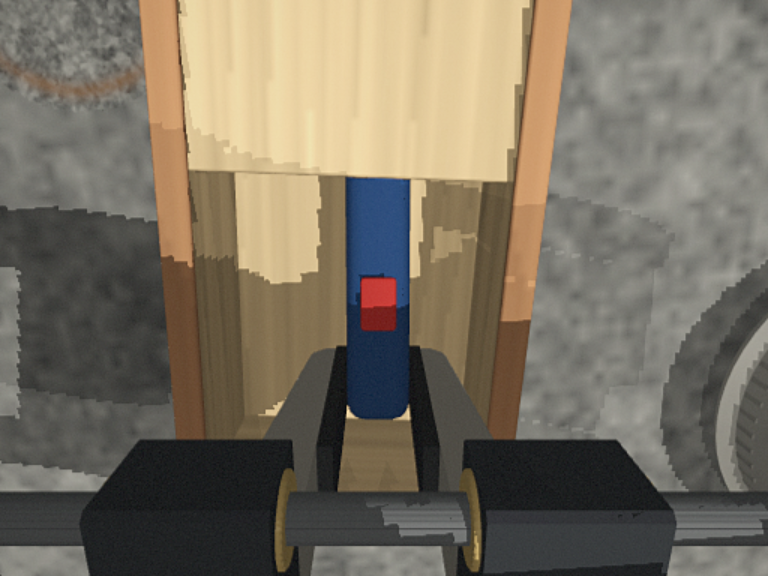

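The lighter is tilted about 9° and centred in the hatch. The part of the handle still under the cover is just touching the cover's edge, with only about 1 N at the wrist. Draw it back along its axis, then steepen the lift.

play_rows:
  newtons: 4
  rows:
    - [0.015,0,-0.001,-0.006,0]
    - [0.015,0,-0.002,-0.013,0]
    - [0.015,0,-0.004,-0.02,0]
    - [0.015,0,-0.01,-0.024,0]
    - [0.015,0,-0.017,-0.027,0]
    - [0.015,0,-0.024,-0.031,0]
    - [0.015,0,-0.03,-0.036,0]
    - [0.015,0,-0.03,-0.036,0]

```text
clock: 9.55
position: [0.5082, -0.1804, 0.0863]
ee_rot: [[0.997, 0.002, 0.078], [-0.078, -0.001, 0.997], [0.002, -1.0, -0.001]]
contact_force: [-0.1, 0.6, -0.6]
grip_width: 0.0217
```

```bash
python3 snap.py w7
cat > tilt.py <<'E'
from h import *
import sys
z=np.load(f"pics/{sys.argv[1]}.npz"); P=cloud("wrist",z); p=z["p"].astype(int)
m=(p[...,2]>p[...,0]+30)&(p[...,2]>p[...,1]+20)&(P[...,2]>.01)&(P[...,2]<.5)&(z["d"]>0)
C=np.array([.511,-.062]);q=P[m];b=(q[:,:2]-C)@np.array([[.9935,.1145],[-.1145,.9935]])
s=abs(b[:,0]-np.median(b[:,0]))<.007; b=b[s];q=q[s]
k=np.polyfit(b[:,1],q[:,2],1); print("y range",np.percentile(b[:,1],[1,99]).round(4),"slope deg",np.degrees(np.arctan(k[0])).round(1),"top z at grip",np.polyval(k,((z["pos"][:2]-C)@[.1145,.9935])).round(4),"x",np.median(b[:,0]).round(4),"TCP y",((z["pos"][:2]-C)@[.1145,.9935]).round(4))
E
python3 tilt.py w7
```

```text
9.55 [ 0.5082 -0.1804  0.0863] [[0.997, 0.002, 0.078], [-0.078, -0.001, 0.997], [0.002, -1.0, -0.001]] [-0.06  0.65 -0.57] 0.021657325075883003 [-19.7  21.9 110.3  -0.   47.7 -15.2]
y range [-0.1301 -0.0355] slope deg -19.5 top z at grip 0.0973 x 0.0099 TCP y -0.118
```

play_rows:
  rows:
    - [0.015,0,-0.005,-0.007,0]
    - [0.015,0,-0.011,-0.014,0]
    - [0.015,0,-0.018,-0.022,0]
    - [0.015,0,-0.025,-0.03,0]
    - [0.015,0,-0.033,-0.038,0]
    - [0.015,0,-0.041,-0.047,0]
    - [0.015,0,-0.049,-0.056,0]
    - [0.015,0,-0.056,-0.065,0]
    - [0.015,0,-0.063,-0.074,0]
    - [0.015,0,-0.07,-0.082,0]
    - [0.015,0,-0.07,-0.082,0]

```text
clock: 10.7
position: [0.5016, -0.2627, 0.1562]
ee_rot: [[0.997, 0.002, 0.079], [-0.079, -0.001, 0.997], [0.002, -1.0, -0.001]]
contact_force: [-0.8, 0.6, -0.1]
grip_width: 0.0218
```

```bash
python3 snap.py w8; python3 tilt.py w8
python3 - <<'E'
from h import *
p,d=optics.get_image("side"); a=cv2.resize(p[160:270,180:300,::-1],None,fx=3,fy=3,interpolation=2)
q,_=optics.get_image("scene"); b=cv2.resize(q[140:260,210:370,::-1],None,fx=2.75,fy=2.75,interpolation=2)
cv2.imwrite("pics/c.png",np.hstack([a,b[:330]]))
E
```

```text
10.7 [ 0.5016 -0.2627  0.1562] [[0.997, 0.002, 0.079], [-0.079, -0.001, 0.997], [0.002, -1.0, -0.001]] [-0.83  0.57 -0.09] 0.021760125494660866 [-27.8  18.6 104.1  -0.   57.1 -23.3]
y range [-0.2122 -0.1233] slope deg -28.3 top z at grip 0.1669 x 0.0129 TCP y -0.2005
```

View pics/c.png

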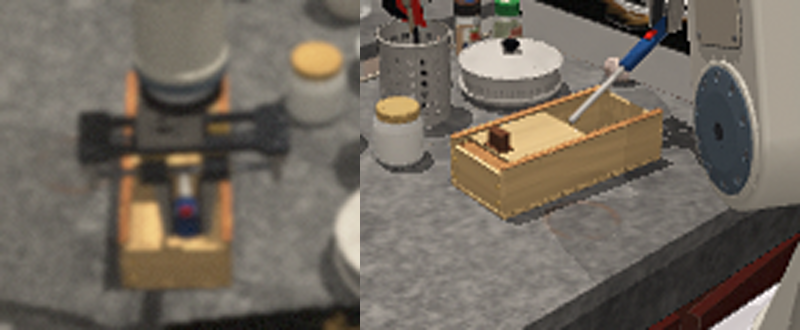

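The tip, at about box y −28 mm, has cleared the cover edge (seen at (572,120) in the right crop), and nothing else has moved. Firm up the grip and raise straight up.

play_rows:
  newtons: 20
  rows:
    - [0.015,0,0,0,0]
    - [0.015,0,0,0,0]
    - [0.015,0,-0.008,0,0]
    - [0.015,0,-0.02,0,0]
    - [0.015,0,-0.035,0,0]
    - [0.015,0,-0.055,0,0]
    - [0.015,0,-0.075,0,0]
    - [0.015,0,-0.095,0,0]
    - [0.015,0,-0.115,0,0]
    - [0.015,0,-0.135,0,0]
    - [0.015,0,-0.15,0,0]
    - [0.015,0,-0.16,0,0]

```text
clock: 12.05
position: [0.5015, -0.2615, 0.3175]
ee_rot: [[0.997, 0.002, 0.078], [-0.078, -0.001, 0.997], [0.002, -1.0, -0.001]]
contact_force: [0.1, 0.2, -1.2]
grip_width: 0.0217
```

play_rows:
  rows:
    - [0.015,0,-0.015,0,0]
    - [0.015,0,-0.035,0,0]
    - [0.015,0,-0.055,0,0]
    - [0.015,0,-0.075,0,0]
    - [0.015,0,-0.09,0,0]
    - [0.015,0,-0.1,0,0]
    - [0.015,0,-0.1,0,0]
    - [0.015,0,-0.1,0,0]
    - [0.015,0,-0.1,0,0]
    - [0.015,0,-0.1,0,0]

```text
clock: 13.05
position: [0.5008, -0.2612, 0.4142]
ee_rot: [[0.997, -0.001, 0.078], [-0.078, 0.001, 0.997], [-0.001, -1.0, 0.001]]
contact_force: [-0.7, -0.4, -0.9]
grip_width: 0.0218
```

```bash
python3 snap.py w9; python3 tilt.py w9
python3 - <<'E'
from h import *
p,d=optics.get_image("side"); a=cv2.resize(p[100:280,160:320,::-1],None,fx=2.3,fy=2.3,interpolation=2)
q,e=optics.get_image("scene"); b=cv2.resize(q[70:260,180:370,::-1],(414,414),interpolation=2)
np.savez("pics/sc9.npz",p=q,d=e); np.savez("pics/si9.npz",p=p,d=d)
cv2.imwrite("pics/d.png",np.hstack([a,b]))
print(monitor.sense()["joint_velocities"].round(2), monitor.sense()["contact_force"])
E
```

```text
13.05 [ 0.5008 -0.2612  0.4142] [[0.997, -0.001, 0.078], [-0.078, 0.001, 0.997], [-0.001, -1.0, 0.001]] [-0.73 -0.4  -0.91] 0.021767533216968206 [-27.7   7.6  85.4  -0.   87.2 -23.2]
y range [-0.2109 -0.1219] slope deg -14.3 top z at grip 0.4153 x 0.012 TCP y -0.1991
[-0.05 -0.07 -0.2  -0.01 -0.05 -0.01] [-0.35675173  0.16318328 -0.71261952]
```

View pics/d.png

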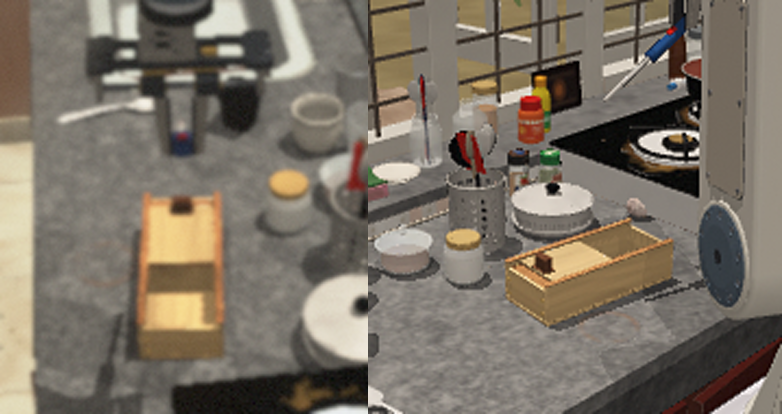

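The lighter is held clear with the tip high, the lid is still open with its pull at the far end, and the jar, tumbler and spoon are in place. One last stillness check, then sign off.

play_rows:
  rows:
    - [0.015,0,0,0,0]
    - [0.015,0,0,0,0]
    - [0.015,0,0,0,0]
    - [0.015,0,0,0,0]
    - [0.015,0,0,0,0]

```text
clock: 13.7
position: [0.5011, -0.2614, 0.4151]
ee_rot: [[0.997, 0.0, 0.078], [-0.078, 0.0, 0.997], [0.0, -1.0, 0.0]]
contact_force: [-0.4, 0.2, -0.6]
grip_width: 0.0214
```

Run:
```python
from h import *
import station
z=np.load("pics/sc9.npz"); P=cloud("scene",z)
q,e=optics.get_image("scene"); print("scene change px near lighter:",(abs(q[90:135,280:345].astype(int)-z["p"][90:135,280:345])>25).sum())
m=(P[...,0]>.4)&(P[...,0]<.6)&(P[...,1]>-.3)&(P[...,1]<0)&(P[...,2]>.1)&(z["d"]>0); print("lowest point above box region z=%.3f"%P[m][:,2].min(), P[m][P[m][:,2].argmin()].round(3))
m=(P[...,0]>.48)&(P[...,0]<.56)&(P[...,1]>-.05)&(P[...,1]<.1)&(P[...,2]>.085)&(P[...,2]<.1); print("pull",P[m].mean(0).round(4))
s=monitor.sense(); print(s["joint_velocities"].round(2),s["grip_width"],s["position"])
station.sign_off()
```

```text
scene change px near lighter: 67
lowest point above box region z=0.322 [ 0.515 -0.094  0.322]
pull [0.5162 0.0411 0.091 ]
[-0.02  0.01 -0.06 -0.01  0.09  0.01] 0.021529626062648036 [ 0.50104837 -0.26135655  0.41509075]
the job is handed in; nothing more can be done
```

I opened the lid to its stop, drew the lighter out and handed the job in at about 13.7 s. The gripper is still holding the lighter above the box.

**Lid:** I pushed it by its pull with closed fingers until it stopped moving and the force reached about 29 N. After backing off, the lid edge measured at box y ≈ −10 mm, against −12 mm given. It was still open in the last images.

**Lighter:** I gripped it lightly (4–5 N) near the butt so it could pivot. I lifted the handle first and drew it back along its own axis. The readings I took during the draw showed only about 1 N at the wrist, though the handle and then the tube touched the cover edge lightly. I then tightened the grip to 20 N and raised it straight up.

**Last checks:**
- **Clearance:** the lowest point of the lighter seen is at z ≈ 0.32 m, about 25 cm above the box top.
- **Grip:** the opening is steady at 21.5 mm, and the arm is still.
- **Loose things:** by eye, the jar, tumbler and spoon are undisturbed in the last images. I did not single out the garlic for a check.

**Checks that disagreed:**
- The automatic tilt reading of the raised lighter gave 14°, which contradicts the roughly 30° seen in the picture. I judged that reading unreliable because its filter probably cut off or mixed in other points.
- The final stillness comparison flagged 67 changed pixels in the area around the lighter. I took these as image noise and did not check them separately.

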